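# Half-mask a drilled test panel and hold the sprung shutter

### The arm

A 7-joint arm with a two-finger parallel gripper is mounted at the origin on a cart in front of the work surface, level with it; the furniture and walls round the work are solid. World frame = base frame: x ahead of the robot, y to its left, z up, the work surface at z = 0. Lengths are in m, angles in degrees, forces in N, time in s.
With the tool pointing down it reaches from about 0.425 to 0.8 m from the base axis. Payload 8.3 kg.
Tool frame: the origin (TCP) lies on the centre line of the jaws, within the pads' length; the fingertips stand 14 mm ahead of it and the grasp point (between the pads) lies 5 mm behind it (robot.nose_length is the distance from the TCP to the fingertips, in m); z points along the fingers, y is the line along which they close (so a half turn about z gives the same grasp; the last joint's range is limited). The gripper opens to 85 mm and grips with 20 to 120 N. Pads are 22 mm wide; open, the fingers measure 114 mm over their backs; the gripper's body (76 mm by 85 mm) begins 54 mm behind the grasp point. The pads swing forward as they close: fully open they stand 13 mm farther back than shut.
Start: joints at [60.911, 21.967, 0.94, 78.501, -0.361, 79.538, -2.664], TCP at [0.269, -0.564, 0.245] pointing down, gripper open.
Joint ranges: [-169.22, 169.22], [-14.56, 117.87], [-87.37, 89.26], [10.42, 133.3], [-82.24, 262.24], [0.94, 117.77], [-172.7, 172.7]. Speed limits (degrees/s): [136.94, 136.94, 172.46, 172.46, 180, 180, 180].

### API

Orientations are given as [roll, pitch, yaw] about the fixed x, y, z axes, in that order (R = Rz(yaw) Ry(pitch) Rx(roll)).
In Python, from cell import robot gives the robot as it stands.
- The arm moves only by the tool jog_arm, never from a script. Its argument "rows" is text: rows parted by semicolons, each of 7 numbers parted by spaces: the shift along the tool's x, y, z in mm, then the turn, a rotation vector about the tool's x, y, z in rad, then the finger opening in mm, from 0 to 85.4. In form: x y z wx wy wz grip; .... A call has 1 to 10 rows; each row shifts and turns the commanded pose from where the row before left it, along the tool's axes as they then stand; what a row does not reach is not made up. A row lasts 1/12 s, in which the tool goes at most 41.7 mm and 7.16 degrees, less where a joint would pass 70% of its speed; a pose out of reach is approached as far as the arm can. A call with a gripper value outside its range is refused whole. The fingers move at their own pace and stop on an object; the grip force is fixed at half the most. Time passes only in rows, so rows that do not move let the fingers close. It gives the time, the measured TCP pose, the force, the opening and the grip force at its end, in the units of the state.
- robot.sense(): the state, without advancing time (a new reading comes with each control period).
- robot.get_image(name): name is "side" or "top" or "wrist"; returns the picture (384x512x3 uint8, red, green, blue); there is no depth.
- robot.get_calibration(name): a dict with "fx", "fy", "cx", "cy" (pixels), "rvec" (rotation vector, rad) and "tvec" (3), from world to camera coordinates, as OpenCV has them. Camera axes: x right, y down, z forward; pixel columns grow to the right and rows downward; lengths in m; the calibration is good to about 2 mm. A picture is of the moment at which its call begins: read the wrist's pose just before it. get_calibration takes no time and is no camera call; for the wrist camera it gives the pose at the moment of the call.
- robot.hand_in(): hands the job in; it is judged then, once.
The state is a dict: "time": time; "joint_positions": joint angles; "qvel": joint speeds; "effort": joint torques, N m; "tool_pos": TCP position; "ee_rot": TCP orientation; "ft_force": force on the tool from outside, world axes, zero at the start; "torque": the same for the moment, N m; "grip_width": finger opening in m; "grip_force": force on a finger pad.
Only numpy, scipy, OpenCV 4.12 (cv2) and the standard library are available. Lean on these libraries where they do the work, as an engineer would, in place of code of your own. Each camera call takes 0.05 s, during which the arm holds its last target. There are 200 camera calls.

### The job

Take the flat metal test panel that has two holes (not the blank one without holes) and lower it, without dropping it, over the two pins of the masking jig until it lies flush on its seat, and let go of it while the jig's shutter is still fully home. Then slide the sprung shutter over the panel by its upright fin to half of its travel, so that its front edge lies on the line across the middle of the panel and half of the panel is covered. The program finishes while the gripper is still holding the shutter there against its spring; leave everything else where it stands.

Things in the scene. Friction and masses are not known exactly. Their poses are not given: they have to be found in the camera images.
- panel_mid (a point): Test panel to fit: loose bare-metal plate 50 x 100 x 8 mm (own x, y, z), about 0.11 kg, flat on the bench. Two 10.5 mm through holes on its long centre line, 38 mm either side of its middle; a thin dark line across its top marks the middle. Point: centre of the plate, 4 mm above its underside; y along its length, z up. Either way round fits. Grip it across its 50 mm width.
- blank_mid (a point): Blank of the same size and metal as the test panel but without holes or line; one of the two lies nearer the robot, the other farther, and they may change places. Point: its centre, axes as for the panel. Leave it where it is.
- seat (a point): Seat of the masking jig (fixed to the bench, turned a little): the centre of its top face, 40 mm above the bench; z up, y along the jig towards the shutter. Block 36 mm wide (x), 100 mm long (y) on a 12 mm base plate 110 mm wide, so a panel overhangs 7 mm on each long side. A seated panel's centre is 4 mm above this point. The shutter guides begin at y = +59 mm, 79 mm wide, 22 mm above the seat.
- pin (a point): Tip of the jig's locating pin nearer the shutter, 11 mm above the seat face at seat y = +38 mm; an equal pin stands at y = -38 mm. Upright steel pins 8 mm in diameter, the upper 4.5 mm tapered to 4 mm.
- shutter_fin (a point): Middle of the shutter's grip fin: upright black tab 32 mm wide (seat x), 10 mm thick (seat y, the way it slides), 36 mm high; point 79 mm above the bench, 22 mm above the sheet shutter's top face, 14 mm below the fin's top; axes as the seat. Home: at seat y = +115 mm. Guide lips beside it, 51 mm apart, rise 5 mm above the shutter.
- shutter_edge (a point): Middle of the front edge of the shutter (steel sheet 60 x 170 x 3 mm), at its underside, 54 mm above the bench; 60 mm from the fin towards the seat. Axes as the seat. It lies straight above the seat's middle at half travel.
- shutter (a joint): Shutter travel in m: 0 fully home (front edge 5 mm short of a seated panel), growing as it slides towards seat -y over the panel, 0.110 at the far stop; half is 0.055. A spring pulls it home: about 4 N at home, 9.5 N at half, 15 N at the stop; it never stays by itself. It passes 6 mm above a seated panel.
- spanner: Open spanner 34 x 197 x 8 mm, lying on the bench; origin under its middle. Bystander.
- tape_roll_1: Roll of masking tape, 99 mm across, 25 mm high, lying flat near the front edge; origin under its middle. Bystander.
- tin_small_1: Small tin 70 mm across, 76 mm high, behind the jig; origin under its middle. Bystander.
- marker_1: Marker pen 135 mm long, 16 mm thick, lying at the right; origin under its middle. Bystander.
- brush_1: Flat paint brush 240 mm long, 50 mm wide, lying at the left; origin under its middle. Bystander.
Not all that is in view belongs to the job. Leave any orange look-alike of the part that bears panel_mid alone.

How it is judged (in metres and radians):
On the way, in this order (a step that is already met when the one before it is completed fails the run):
1. the drilled panel lies flush on the seat over both pins, let go, with the shutter still home (horizontal distance between panel_mid and seat below 0.003 m and z of panel_mid in the frame of seat between 0.0025 and 0.0058 m and angle between the y axis of panel_mid and the y axis of seat, either way round below 0.05 rad and angle between panel_mid's own z axis and vertical below 0.04 rad and contact force between each of the arm, the fingers and panel below 0.2 N and value of joint shutter below 0.012 m), for 0.2 s.
2. the shutter is held at half travel by the fingers (value of joint shutter between 0.047 and 0.063 m and velocity of joint shutter between -0.02 and 0.02 m/s and contact force between the fingers and shutter above 2 N and contact force between panel and shutter below 0.2 N), for 0.2 s.
At the end, for the whole second after the job is handed in: The drilled panel lies flush on the seat over both pins (within 3 mm, 1.5 mm in height, 0.05 rad), untouched by the robot and clear of the shutter; the shutter is at rest at half travel, 55 mm within 8 mm, held against its spring by the fingers (over 2 N) (all of step 2 and horizontal distance between panel_mid and seat below 0.003 m and z of panel_mid in the frame of seat between 0.0025 and 0.0058 m and angle between the y axis of panel_mid and the y axis of seat, either way round below 0.05 rad and angle between panel_mid's own z axis and vertical below 0.04 rad and contact force between each of the arm, the fingers and panel below 0.2 N); the arm keeps its last pose, push and grip.
It fails at once if the panel is dropped from above the pins (horizontal distance between panel_mid and seat below 0.04 m and z of panel_mid in the frame of seat above 0.024 m and contact force between each of the arm, the fingers and panel below 0.05 N).
It fails at once if the blank or another bystander is displaced by more than 30 mm (distance of any of blank_mid, spanner, tape_roll_1, tin_small_1, marker_1, brush_1 from where it was at the start of the episode above 0.03 m).
It also fails if it takes over 48 s, if anything falls off the work surface, if the arm or the gripper's body presses on something with over 40 N, if the wrist force passes 120 N, or if a joint passes its speed limit or range.

## Working session

There is one attempt and no reset: what is moved stays moved. The work goes in short steps, Python scripts to look and compute and a tool call to move; the robot and the scene stay as the last step left them, time stands still between calls to the robot, and variables do not carry over. Pictures are saved under pics/ and viewed, at most 10 in all, crops included, and the job is handed in when it is done.

Besides the shell and the picture viewer there is one more tool, called by a JSON object that holds its "op" and its "data", one argument or row to a line. jog_arm: Moves the arm, as the interface text tells. Its arguments: {"type":"object","properties":{"rows":{"type":"string"}},"required":["rows"]}

```bash
mkdir -p pics; ls; python3 - <<'E'
from cell import robot
import cv2
s=robot.sense();print(s)
for n in("top","side"):
    im=robot.get_image(n);cv2.imwrite(f"pics/{n}0.png",im[:,:,::-1]);print(robot.get_calibration(n))
E
```

```text
pics
{'time': 0.0, 'joint_positions': array([60.91074112, 22.01266159,  0.93819197, 78.56368651, -0.35906128,
       79.53796375, -2.66401224]), 'qvel': array([-0.04271248,  0.00148721,  0.01755225,  0.04236627, -0.03088139,
        0.01246736, -0.06832185]), 'effort': array([ 1.27483140e-04, -6.27604651e+01,  8.44147503e-01, -3.71825624e+01,
        1.64023612e-02,  1.41637435e-02, -1.63170989e-05]), 'tool_pos': array([ 0.26873508, -0.56373044,  0.24428825]), 'ee_rot': array([-1.79888617e+02,  3.84825078e-03,  2.54895547e+01]), 'ft_force': array([0.31425232, 0.29219145, 0.52850901]), 'torque': array([-0.04082441, -0.02015577, -0.05865865]), 'grip_force': 0.0, 'grip_width': 0.08539214578776827}
{'fx': 406.661141073376, 'fy': 406.661141073376, 'cx': 249.50481236316256, 'cy': 192.89842912256032, 'rvec': array([ 2.08920908, -2.14290296,  0.20571243]), 'tvec': array([0.00515138, 0.56232353, 1.12100959])}
{'fx': 449.3133619307721, 'fy': 449.3133619307721, 'cx': 253.86157685388906, 'cy': 190.078092733541, 'rvec': array([ 2.03669305e+00, -2.32191867e-04,  1.66511693e-02]), 'tvec': array([-0.5335188 ,  0.04333796,  1.33076035])}
```

View pics/top0.png

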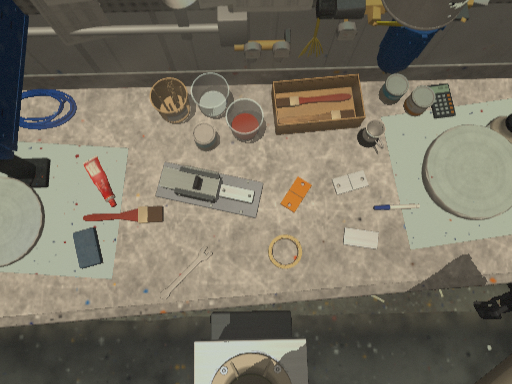

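View pics/side0.png

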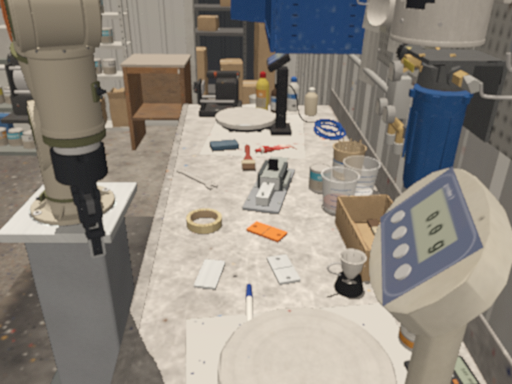

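The top view shows the drilled panel at about (350,182), the blank at (361,238) and the orange look-alike at (296,194). The jig's seat is at about (237,193) with the fin near (205,184), and the shutter slides to the right in the image. I'll zoom in to measure.

```bash
cat > h.py <<'E'
import numpy as np,cv2
from cell import robot
def px2w(cal,uv,z):
    R=cv2.Rodrigues(np.array(cal["rvec"]))[0];t=np.array(cal["tvec"])
    c=-R.T@t;d=R.T@np.array([(uv[0]-cal["cx"])/cal["fx"],(uv[1]-cal["cy"])/cal["fy"],1])
    return c+d*(z-c[2])/d[2]
def w2px(cal,p):
    K=np.array([[cal["fx"],0,cal["cx"]],[0,cal["fy"],cal["cy"]],[0,0,1]])
    return cv2.projectPoints(np.array(p,float).reshape(-1,1,3),cal["rvec"],cal["tvec"],K,None)[0].reshape(-1,2)
E
python3 - <<'E'
from h import *
im=cv2.imread("pics/top0.png")
a=cv2.resize(im[160:220,150:270],None,fx=6,fy=6,interpolation=cv2.INTER_CUBIC)
b=cv2.resize(im[165:201,325:375],None,fx=6,fy=6,interpolation=cv2.INTER_CUBIC)
o=np.zeros((580,720,3),np.uint8);o[:360]=a;o[362:362+216,:300]=b
cv2.imwrite("pics/z1.png",o)
c=robot.get_calibration("top")
for n,p,z in(("panel",(350,182),.008),("blank",(361,238),.008),("seat",(237,193),.05),("fin",(205,183),.09)):print(n,px2w(c,p,z))
E
```

```text
panel [ 0.59750083 -0.31375984  0.008     ]
blank [ 0.4279657  -0.33372069  0.008     ]
seat [0.56403956 0.02724691 0.05      ]
fin [0.5871495  0.11573173 0.09      ]
```

View pics/z1.png

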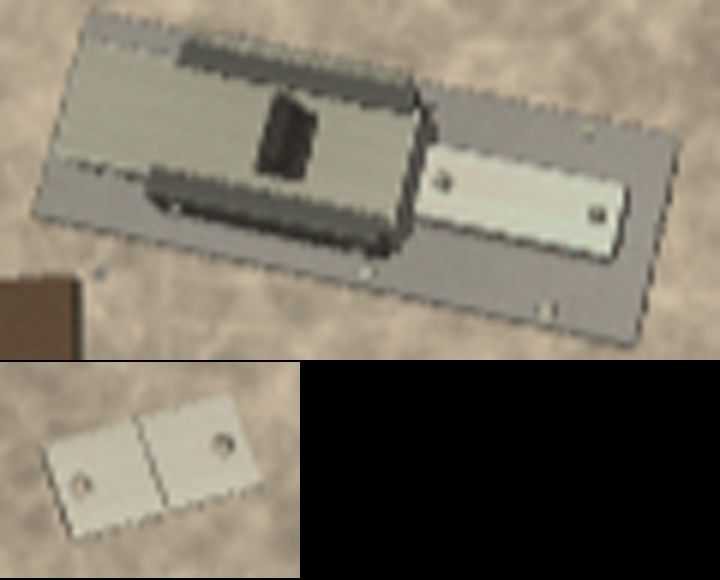

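The crop shows the panel's holes at full-image pixels (338.2,185.1) and (361.8,178.2). The pins are at (223.4,189.8), which is the one nearer the shutter, and (249.1,195.1).

```bash
python3 - <<'E'
from h import *
c=robot.get_calibration("top")
def pr(n,a,b,z):
    A=px2w(c,a,z);B=px2w(c,b,z);d=A-B;print(n,(A+B)/2,"dir deg",np.degrees(np.arctan2(d[1],d[0])),"len",np.hypot(*d[:2]))
pr("panel",(338.25,185.1),(361.8,178.2),.008)
for z in(.04,.046,.051):pr("pins",(223.4,189.8),(249.1,195.1),z)
f=lambda u,v:(150+(u+.5)/6-.5,160+(v+.5)/6-.5)
# fin top corners region
print("fin",px2w(c,f(288,133),.08))
print("base mid",np.mean([px2w(c,f(*p),.012) for p in((92,10),(680,140),(635,345),(35,213))],0))
cal=robot.get_calibration("wrist");R=cv2.Rodrigues(cal["rvec"])[0]
s=robot.sense();from scipy.spatial.transform import Rotation as Q
T=Q.from_euler("xyz",s["ee_rot"],degrees=True).as_matrix()
print("cam in tool",T.T@(-R.T@cal["tvec"]-s["tool_pos"]));print("cam axes in tool",T.T@R.T,cal["fx"])
print("tool",T)
E
```

```text
panel [ 0.59859754 -0.31397018  0.008     ] dir deg 105.02746460700689 len 0.0752495745589526
pins [0.56775882 0.02979484 0.04      ] dir deg 76.6539938208512 len 0.07718163625539763
pins [0.56654779 0.02958976 0.046     ] dir deg 76.65399382085121 len 0.07678564488164476
pins [0.5655386  0.02941886 0.051     ] dir deg 76.65399382085121 len 0.076455652070184
fin [0.59363517 0.1379892  0.08      ]
base mid [0.5864709  0.11131536 0.012     ]
cam in tool [ 7.24942208e-02  1.24234629e-04 -1.27556488e-01]
cam axes in tool [[ 2.59783879e-04 -9.59274972e-01 -2.82473822e-01]
 [ 9.99999944e-01  1.89645510e-04  2.75642086e-04]
 [-2.10846662e-04 -2.82473878e-01  9.59274968e-01]] 281.3881594908428
tool [[ 9.02661052e-01  4.30351475e-01 -7.96117281e-04]
 [ 4.30352210e-01 -9.02659669e-01  1.58055662e-03]
 [-3.84280888e-05 -1.76931773e-03 -9.99998434e-01]]
```

{"op": "jog_arm", "data": {
  "rows": "36.8 -7.6 8 0 0 0 85;36.8 -7.6 8 0 0 0 85;36.8 -7.6 8 0 0 0 85;36.8 -7.6 8 0 0 0 85;36.8 -7.6 8 0 0 0 85;36.8 -7.6 8 0 0 0 85;36.8 -7.6 8 0 0 0 85;36.8 -7.6 8 0 0 0 85;36.8 -7.6 8 0 0 0 85;36.8 -7.6 8 0 0 0 85"
}}

```text
time: 0.93
tool_pos: [0.5694, -0.3358, 0.1644]
ee_rot: [-180.0, 0.0, 25.5]
ft_force: [0.5, -0.7, 0.1]
grip_width: 0.0853
grip_force: 0.0
```

{"op": "jog_arm", "data": {
  "rows": "36.8 -7.6 8 0 0 0 85;0 0 0 0 0 -0.12 85;0 0 0 0 0 -0.12 85;0 0 0 0 0 -0.12 85;0 0 0 0 0 -0.12 85;0 0 0 0 0 -0.12 85;0 0 0 0 0 -0.12 85;0 0 0 0 0 -0.12 85;0 0 0 0 0 -0.12 85;0 0 0 0 0 -0.12 85"
}}

```text
time: 1.77
tool_pos: [0.598, -0.3144, 0.1566]
ee_rot: [-179.9, -0.0, 87.7]
ft_force: [0.4, -1.3, 0.7]
grip_width: 0.0848
grip_force: 0.0
```

{"op": "jog_arm", "data": {
  "rows": "0 0 0 0 0 -0.12 85;0 0 0 0 0 -0.12 85;0 0 0 0 0 -0.068 85;0 0 0 0 0 0 85;0 0 0 0 0 0 85"
}}

```text
time: 2.18
tool_pos: [0.5981, -0.3145, 0.1568]
ee_rot: [-180.0, -0.0, 104.9]
ft_force: [-0.5, -0.3, 0.2]
grip_width: 0.085
grip_force: 0.0
```

```bash
python3 - <<'E'
from h import *
c=robot.get_calibration("wrist");im=robot.get_image("wrist")[:,:,::-1];cv2.imwrite("pics/w1.png",im)
s=robot.sense();print(s["time"],s["tool_pos"],s["ee_rot"])
np.save("c1.npy",c,allow_pickle=True)
print(w2px(c,[[.5986,-.314,.008]]))
E
```

```text
2.2333 [ 0.59820548 -0.31446616  0.15690861] [-1.79978269e+02 -3.40168179e-02  1.04849679e+02]
[[258.79023351 182.70803057]]
```

View pics/w1.png

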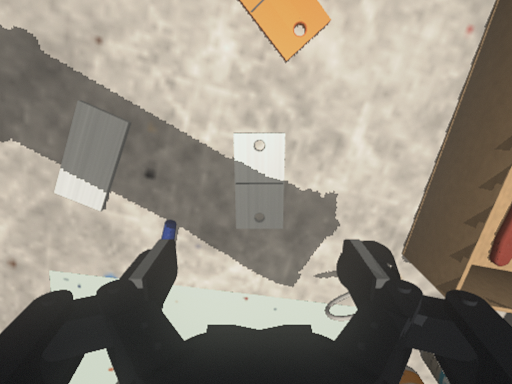

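The wrist view shows the drilled panel upright in the image, with holes at (259.5,145.5) and (259.5,217.5) and the line at row 182.7. It is aligned with the jaws.

```bash
python3 - <<'E'
from h import *
c=np.load("c1.npy",allow_pickle=True).item()
g=cv2.imread("pics/w1.png");
A=px2w(c,(259.5,145.5),.008);B=px2w(c,(259.5,217.5),.008);d=A-B
print((A+B)/2,np.degrees(np.arctan2(d[1],d[0])),np.hypot(*d[:2]))
L=[px2w(c,p,.008) for p in((234.5,183),(285,183))];print(np.mean(L,0),L)
gr=g.mean(2)
for r in(150,160,170,200,210):
  e=np.diff(gr[r,215:305]);print(r,215+e[:45].argmax() ,215+45+e[45:].argmin(),215+np.argsort(-abs(e))[:4])
E
```

```text
[ 0.59933156 -0.31395023  0.008     ] 104.91694420378425 0.07529068034081876
[ 0.59961998 -0.31404544  0.008     ] [array([ 0.57486638, -0.32062002,  0.008     ]), array([ 0.62437359, -0.30747085,  0.008     ])]
150 217 260 [262 261 260 255]
160 233 283 [233 283 237 234]
170 256 283 [256 257 283 284]
200 234 282 [234 282 283 235]
210 235 282 [282 235 283 234]
```

{"op": "jog_arm", "data": {
  "rows": "0 1.1 30 0 0 0 60;0 0 30 0 0 0 60;0 0 30 0 0 0 60;0 0 30 0 0 0 60;0 0 13 0 0 0 60;0 0 0 0 0 0 60;0 0 0 0 0 0 60"
}}

```text
time: 2.82
tool_pos: [0.5995, -0.3141, 0.0245]
ee_rot: [-180.0, -0.0, 105.0]
ft_force: [0.3, 0.2, 1.0]
grip_width: 0.0599
grip_force: 0.0
```

```bash
python3 - <<'E'
from h import *
s=robot.sense();print(s["time"],s["tool_pos"],s["ee_rot"],s["ft_force"],s["grip_width"],robot.nose_length)
im=robot.get_image("wrist")[:,:,::-1];cv2.imwrite("pics/w2.png",im)
E
```

```text
2.8167 [ 0.5995125  -0.31410075  0.02453244] [-1.79979374e+02 -3.44818412e-02  1.04964056e+02] [0.34994926 0.22981984 0.98474287] 0.05992155327102675 0.014
```

View pics/w2.png

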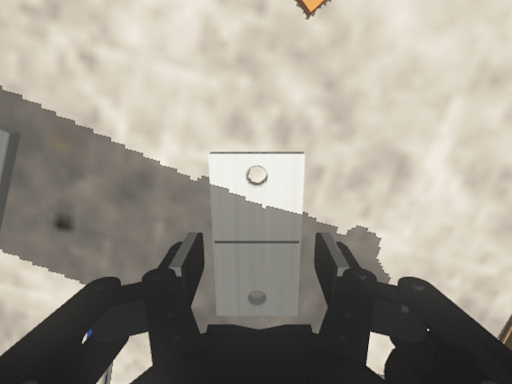

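The panel sits between the pads, with its line at row 242 and its edges at columns 210 and 300. I'll feel for the bench in small steps.

{"op": "jog_arm", "data": {
  "rows": "0 -0.5 3 0 0 0 55;0 0 3 0 0 0 55;0 0 2 0 0 0 55;0 0 1.5 0 0 0 55;0 0 0 0 0 0 55;0 0 0 0 0 0 55"
}}

```text
time: 3.37
tool_pos: [0.5989, -0.3143, 0.0148]
ee_rot: [-180.0, -0.0, 105.0]
ft_force: [-0.7, -0.6, -0.6]
grip_width: 0.0548
grip_force: 0.0
```

{"op": "jog_arm", "data": {
  "rows": "0 0 1.5 0 0 0 55;0 0 0 0 0 0 55"
}}

```text
time: 3.53
tool_pos: [0.5989, -0.3143, 0.0131]
ee_rot: [-180.0, -0.0, 105.0]
ft_force: [-0.4, 0.5, -0.5]
grip_width: 0.0548
grip_force: 0.0
```

{"op": "jog_arm", "data": {
  "rows": "0 0 1.5 0 0 0 55;0 0 0 0 0 0 55"
}}

```text
time: 3.7
tool_pos: [0.5989, -0.3143, 0.0115]
ee_rot: [-180.0, -0.0, 105.0]
ft_force: [0.3, 0.7, -0.2]
grip_width: 0.0544
grip_force: 0.0
```

{"op": "jog_arm", "data": {
  "rows": "0 0 1.5 0 0 0 55;0 0 0 0 0 0 55"
}}

```text
time: 3.87
tool_pos: [0.5991, -0.3144, 0.0103]
ee_rot: [180.0, 0.0, 105.0]
ft_force: [0.4, -0.8, 0.1]
grip_width: 0.0551
grip_force: 0.0
```

{"op": "jog_arm", "data": {
  "rows": "0 0 1.5 0 0 0 55;0 0 0 0 0 0 55"
}}

```text
time: 4.03
tool_pos: [0.5992, -0.3144, 0.0102]
ee_rot: [180.0, 0.0, 105.0]
ft_force: [-3.8, 1.9, 9.1]
grip_width: 0.0549
grip_force: 5.4
```

{"op": "jog_arm", "data": {
  "rows": "0 0 1.2 0 0 0 55;0 0 0 0 0 0 55"
}}

```text
time: 4.2
tool_pos: [0.5992, -0.3144, 0.0101]
ee_rot: [180.0, 0.0, 105.0]
ft_force: [-8.4, 3.3, 18.6]
grip_width: 0.055
grip_force: 9.4
```

{"op": "jog_arm", "data": {
  "rows": "0 0 -4.2 0 0 0 55;0 0 0 0 0 0 48;0 0 0 0 0 0 46;0 0 0 0 0 0 44;0 0 0 0 0 0 44;0 0 0 0 0 0 44;0 0 0 0 0 0 44"
}}

```text
time: 4.78
tool_pos: [0.5995, -0.3145, 0.0136]
ee_rot: [179.9, 0.1, 105.0]
ft_force: [-4.7, 2.7, 13.7]
grip_width: 0.0478
grip_force: 60.4
```

{"op": "jog_arm", "data": {
  "rows": "0 0 -3 0 0 0 44;0 0 -8 0 0 0 44;0 0 -20 0 0 0 44;0 0 -30 0 0 0 44;0 0 -35 0 0 0 44;0 0 -35 0 0 0 44;0 0 0 0 0 0 44;0 0 0 0 0 0 44"
}}

```text
time: 5.45
tool_pos: [0.6005, -0.3148, 0.146]
ee_rot: [179.8, 0.2, 105.0]
ft_force: [-0.5, 0.4, -2.1]
grip_width: 0.0478
grip_force: 62.0
```

```bash
python3 - <<'E'
from h import *
s=robot.sense();print(s["time"],s["tool_pos"],s["ee_rot"],s["ft_force"],s["grip_width"])
c=robot.get_calibration("wrist");im=robot.get_image("wrist")[:,:,::-1];cv2.imwrite("pics/w3.png",im)
np.save("c3.npy",c,allow_pickle=True)
E
```

```text
5.45 [ 0.6005045  -0.31483491  0.14603011] [179.75998502   0.20048029 105.01251907] [-0.52582009  0.3792289  -2.0752939 ] 0.0478473128229866
```

View pics/w3.png

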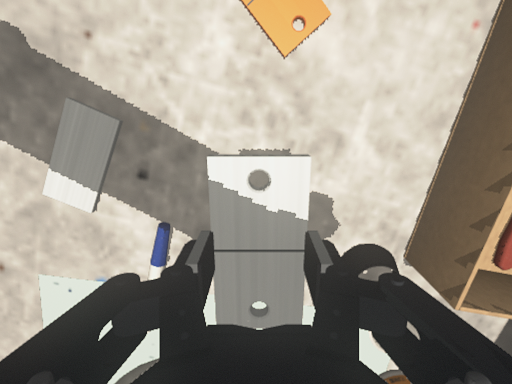

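The panel is held level: holes at (259,180) and (259,309), line at row 250. Next I'll move to just short of the seat for a look at the pins.

{"op": "jog_arm", "data": {
  "rows": "0 0 -3 0 0 0.099 44;0 0 -3 0 0 0.099 44;0 0 -4 0 0 0.099 44;0 0 -4 0 0 0.099 44;0 0 0 0 0 0.099 44"
}}

```text
time: 5.92
tool_pos: [0.5983, -0.3141, 0.1553]
ee_rot: [-179.9, -0.0, 76.4]
ft_force: [0.5, 1.1, -0.9]
grip_width: 0.0474
grip_force: 62.0
```

{"op": "jog_arm", "data": {
  "rows": "20 -9.8 0 0 0 0 44;33.2 -16.2 0 0 0 0 44;33.2 -16.2 0 0 0 0 44;33.2 -16.2 0 0 0 0 44;33.2 -16.2 0 0 0 0 44;33.2 -16.2 0 0 0 0 44;33.2 -16.2 0 0 0 0 44;13 -6.2 0 0 0 0 44;0 0 0 0 0 0 44;0 0 0 0 0 0 44"
}}

```text
time: 6.75
tool_pos: [0.5414, -0.0614, 0.1554]
ee_rot: [-179.9, 0.0, 76.8]
ft_force: [0.1, -0.9, -1.5]
grip_width: 0.0477
grip_force: 62.1
```

```bash
python3 - <<'E'
from h import *
s=robot.sense();print(s["time"],s["tool_pos"],s["ee_rot"],s["ft_force"],s["grip_width"])
c=robot.get_calibration("wrist");im=robot.get_image("wrist")[:,:,::-1];cv2.imwrite("pics/w4.png",im)
np.save("c4.npy",c,allow_pickle=True)
o=cv2.resize(im[0:192,130:386],None,fx=3,fy=3,interpolation=cv2.INTER_CUBIC);cv2.imwrite("pics/w4z.png",o)
E
```

```text
6.75 [ 0.54141876 -0.06135192  0.15544414] [-1.79850545e+02  2.08899524e-02  7.67895996e+01] [ 0.14064711 -0.85914768 -1.54712334] 0.04772109279611289
```

View pics/w4z.png

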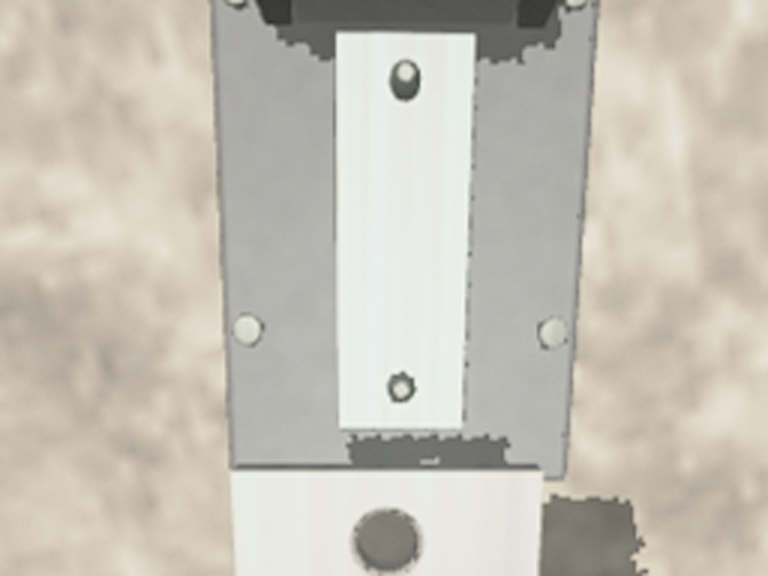

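This crop shows the seat and both pins clearly. The pin tips are at full-image (264.7,23.7) and (263.3,129.0), and the panel's front hole is at (259.0,179.3).

```bash
python3 - <<'E'
from h import *
from scipy.spatial.transform import Rotation as Q
c=np.load("c4.npy",allow_pickle=True).item()
tp=np.array([0.54141876,-0.06135192,0.15544414]);R=Q.from_euler("xyz",[-179.85,.02,76.79],degrees=True).as_matrix()
f=lambda u,v:(130+(u+.5)/3-.5,(v+.5)/3-.5)
L=lambda p:1000*(R.T@(p-tp))
P=[px2w(c,f(405,72),.051),px2w(c,f(401,388),.051)];d=P[0]-P[1]
print("pins mid",np.mean(P,0),np.degrees(np.arctan2(d[1],d[0])),np.hypot(*d[:2]),"tool",L(np.mean(P,0)))
Bk=[px2w(c,f(*q),.04) for q in((335,32),(475,33),(463,429),(339,429))];d=(Bk[0]+Bk[1]-Bk[2]-Bk[3])/2
print("block mid",np.mean(Bk,0),np.degrees(np.arctan2(d[1],d[0])),np.hypot(*d[:2]))
z=tp[2]-.0056
for n,q in(("hole front",(259.0,179.3)),("hole back",(259,309)),("corner L",f(231,470)),("corner R",f(543,470))):print(n,L(px2w(c,q,z)))
# fin top check from top view
t=robot.get_calibration("top")
E
```

```text
pins mid [0.56718021 0.0295141  0.051     ] 76.32077131851437 0.07525944518940421 tool [ 94.38510085   4.5883386  104.39954529]
block mid [0.56728242 0.02922176 0.04      ] 76.47776329409994 0.0990924334277813
hole front [39.38793262  0.65585127  5.58455348]
hole back [-35.67115949   0.6852537    5.61067716]
corner L [ 50.61343038 -24.2443085    5.64582365]
corner R [50.63876605 25.21346904  5.51633435]
```

{"op": "jog_arm", "data": {
  "rows": "20 1 0 0 0 0.006 44;30 1.5 0 0 0 0 44;30 1.5 0 0 0 0 44;13.7 0 0 0 0 0 44;0 0 20 0 0 0 44;0 0 30 0 0 0 44;0 0 20 0 0 0 44;0 0 8 0 0 0 44;0 0 0 0 0 0 44;0 0 0 0 0 0 44"
}}

```text
time: 7.63
tool_pos: [0.5686, 0.0268, 0.0788]
ee_rot: [-180.0, 0.0, 76.2]
ft_force: [1.0, 0.8, -1.3]
grip_width: 0.0477
grip_force: 62.1
```

```bash
python3 - <<'E'
from h import *
s=robot.sense();print(s["time"],s["tool_pos"],s["ee_rot"],s["ft_force"],s["grip_width"])
c=robot.get_calibration("wrist");im=robot.get_image("wrist")[:,:,::-1]
t=robot.get_image("top")[:,:,::-1]
a=cv2.resize(im[130:350,180:340],None,fx=2.6,fy=2.6,interpolation=cv2.INTER_CUBIC)
b=cv2.resize(t[165:215,200:262],None,fx=6,fy=6,interpolation=cv2.INTER_CUBIC)
o=np.zeros((600,800,3),np.uint8);o[:a.shape[0],:a.shape[1]]=a;o[:b.shape[0],420:420+b.shape[1]]=b;cv2.imwrite("pics/w5.png",o)
E
```

```text
7.6333 [0.56859056 0.02679136 0.07879128] [-1.79956917e+02  1.01589174e-02  7.62120513e+01] [ 0.95869976  0.80825249 -1.25038736] 0.047741545039960115
```

View pics/w5.png

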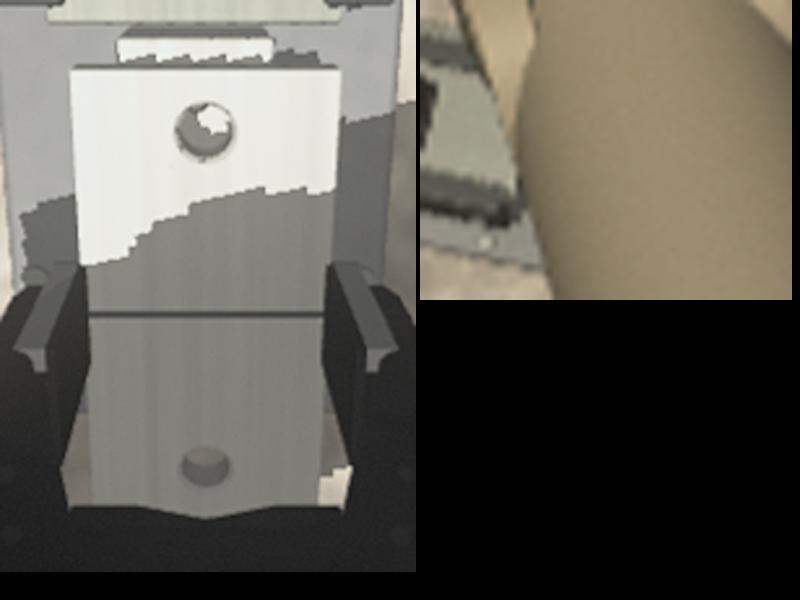

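The panel hovers over the seat: the seat's far end shows at crop (118..272, 37) and the panel's front edge at (70..340, 67). The arm hides this area in the top view.

```bash
python3 - <<'E'
from h import *
from scipy.spatial.transform import Rotation as Q
c=robot.get_calibration("wrist");s=robot.sense();tp=s["tool_pos"];R=Q.from_euler("xyz",s["ee_rot"],degrees=True).as_matrix();print(tp,s["ee_rot"])
f=lambda u,v:(180+(u+.5)/2.6-.5,130+(v+.5)/2.6-.5)
L=lambda p:1000*(R.T@(p-tp))
for n,q,z in(("seatL",(118,37),.04),("seatR",(272,37),.04),("panL",(70,67),tp[2]-.0056),("panR",(340,67),tp[2]-.0056),("holeF",(204.5,130),tp[2]-.0056),("holeB",(205.5,466),tp[2]-.0056),("lineL",(88,314),tp[2]-.0056),("lineR",(323,314),tp[2]-.0056),("shutL",(47,21),.054),("shutR",(340,21),.054)):print(n,L(px2w(c,f(*q),z)))
E
```

```text
[0.56952692 0.02743027 0.08027234] [ 1.79876610e+02 -3.92347657e-02  7.62550036e+01]
seatL [ 52.40799628 -19.4064866   40.26653428]
seatR [52.40640863 15.65891479 40.34204908]
panL [ 51.06289441 -24.255333     5.5827454 ]
panR [51.0548401  25.09519598  5.68901983]
holeF [39.20847082  0.31312461  5.62753772]
holeB [-35.54791401   0.51529296   5.57678161]
lineL [  0.96540367 -23.22862264   5.55065086]
lineR [ 0.90606192 24.26919028  5.65290021]
shutL [ 57.35384347 -32.35584876  26.24199795]
shutR [57.35484738 28.42229224 26.37288878]
```

{"op": "jog_arm", "data": {
  "rows": "1.5 -2.3 3 0 0 0 44;0 0 3 0 0 0 44;0 0 4 0 0 0 44;0 0 0 0 0 0 44;0 0 0 0 0 0 44;0 0 0 0 0 0 44"
}}

```text
time: 8.23
tool_pos: [0.5665, 0.0299, 0.0688]
ee_rot: [-180.0, -0.0, 76.3]
ft_force: [0.2, 0.5, -1.4]
grip_width: 0.0477
grip_force: 62.1
```

```bash
python3 - <<'E'
from h import *
c=robot.get_calibration("wrist");im=robot.get_image("wrist")[:,:,::-1];s=robot.sense();print(s["time"],s["tool_pos"],s["ee_rot"],s["ft_force"])
np.save("c6.npy",c,allow_pickle=True)
a=cv2.resize(im[130:330,180:340],None,fx=3,fy=3,interpolation=cv2.INTER_CUBIC);cv2.imwrite("pics/w6.png",a)
E
```

```text
8.2833 [0.56657014 0.02984579 0.06892092] [ 1.79993883e+02 -6.13162138e-03  7.63076094e+01] [-0.2634113   0.76563575 -1.46733408]
```

View pics/w6.png

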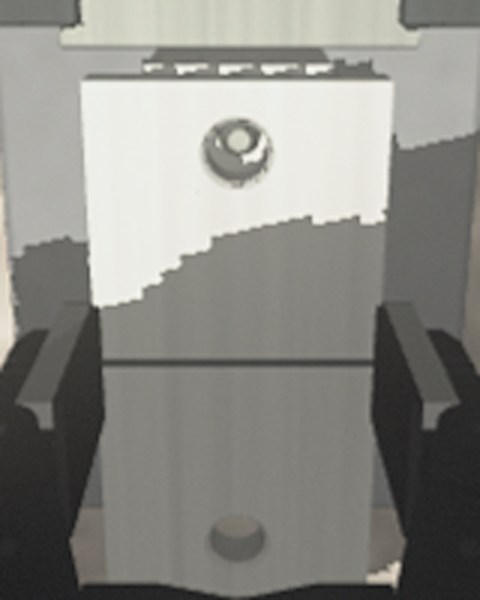

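The pin tip shows through the front hole, tip at (238,138) and hole at (237,150) in the crop.

```bash
python3 - <<'E'
from h import *
from scipy.spatial.transform import Rotation as Q
c=np.load("c6.npy",allow_pickle=True).item();s=robot.sense();tp=s["tool_pos"];R=Q.from_euler("xyz",s["ee_rot"],degrees=True).as_matrix()
f=lambda u,v:(180+(u+.5)/3-.5,130+(v+.5)/3-.5)
L=lambda p:1000*(R.T@(p-tp))
z=tp[2]-.0056
for n,q,h in(("pin",(238,138),.051),("holeF",(237,150.5),z),("seatL",(144,60),.04),("seatR",(328,60),.04),("panL",(80,79),z),("panR",(393,79),z),("line",(238,362),z),("shL",(61,46),.054),("shR",(421,46),.054)):print(n,L(px2w(c,f(*q),h))[:2])
E
```

```text
pin [38.36326144  0.58853778]
holeF [39.15302825  0.41095818]
seatL [ 50.58678548 -16.79143925]
seatR [50.594828  17.2453232]
panL [ 50.80728767 -24.4583015 ]
panR [50.81819319 25.12441308]
line [1.03131407 0.59271937]
shL [ 54.86337796 -29.09170732]
shR [54.87835715 31.2598227 ]
```

{"op": "jog_arm", "data": {
  "rows": "-0.6 0.2 3 0 0 0 44;0 0 3 0 0 0 44;0 0 2 0 0 0 44;0 0 0 0 0 0 44;0 0 0 0 0 0 44"
}}

```text
time: 8.7
tool_pos: [0.5663, 0.0292, 0.0605]
ee_rot: [-180.0, 0.0, 76.3]
ft_force: [-0.4, 0.1, -1.1]
grip_width: 0.0475
grip_force: 62.1
```

{"op": "jog_arm", "data": {
  "rows": "0 0 2 0 0 0 44;0 0 2 0 0 0 44;0 0 0 0 0 0 44;0 0 0 0 0 0 44"
}}

```text
time: 9.03
tool_pos: [0.5664, 0.0292, 0.0567]
ee_rot: [-180.0, 0.0, 76.3]
ft_force: [-0.0, 0.0, -0.6]
grip_width: 0.0478
grip_force: 62.1
```

{"op": "jog_arm", "data": {
  "rows": "0 0 1.5 0 0 0 44;0 0 0.8 0 0 0 44;0 0 0 0 0 0 44;0 0 0 0 0 0 44"
}}

```text
time: 9.37
tool_pos: [0.5665, 0.0292, 0.0545]
ee_rot: [-180.0, -0.0, 76.3]
ft_force: [-0.3, 0.3, -2.6]
grip_width: 0.048
grip_force: 62.1
```

{"op": "jog_arm", "data": {
  "rows": "0 0 1 0 0 0 44;0 0 0 0 0 0 44;0 0 0 0 0 0 44"
}}

```text
time: 9.62
tool_pos: [0.5667, 0.0293, 0.0536]
ee_rot: [180.0, -0.0, 76.3]
ft_force: [0.4, 0.1, 1.2]
grip_width: 0.0479
grip_force: 62.1
```

{"op": "jog_arm", "data": {
  "rows": "0 0 1 0 0 0 44;0 0 0 0 0 0 44;0 0 0 0 0 0 44"
}}

```text
time: 9.87
tool_pos: [0.5668, 0.0293, 0.0536]
ee_rot: [180.0, 0.0, 76.3]
ft_force: [-3.5, -0.8, 9.3]
grip_width: 0.0478
grip_force: 63.2
```

Seated with 9 N of contact at the predicted height, so I'll release.

{"op": "jog_arm", "data": {
  "rows": "0 0 -0.5 0 0 0 50;0 0 0 0 0 0 56;0 0 0 0 0 0 62;0 0 0 0 0 0 62;0 0 0 0 0 0 62;0 0 0 0 0 0 62;0 0 0 0 0 0 62;0 0 0 0 0 0 62"
}}

```text
time: 10.53
tool_pos: [0.5665, 0.0292, 0.053]
ee_rot: [-180.0, -0.0, 76.3]
ft_force: [0.6, 0.3, -0.2]
grip_width: 0.0622
grip_force: 0.0
```

{"op": "jog_arm", "data": {
  "rows": "0 0 -5 0 0 0 62;0 0 -15 0 0 0 62;0 0 -25 0 0 0 62;0 0 -35 0 0 0 62;0 0 -35 0 0 0 62;0 0 0 0 0 0 62;0 0 0 0 0 0 62;0 0 0 0 0 0 62"
}}

```text
time: 11.2
tool_pos: [0.5664, 0.0291, 0.168]
ee_rot: [180.0, 0.0, 76.3]
ft_force: [-0.1, 0.1, -1.0]
grip_width: 0.0621
grip_force: 0.0
```

```bash
python3 - <<'E'
from h import *
c=robot.get_calibration("wrist");s=robot.sense();im=robot.get_image("wrist")[:,:,::-1];print(s["time"],s["tool_pos"],s["ee_rot"],s["ft_force"])
np.save("c7.npy",[c,s],allow_pickle=True)
a=cv2.resize(im[0:300,110:410],None,fx=2,fy=2,interpolation=cv2.INTER_CUBIC);cv2.imwrite("pics/w7.png",a)
E
```

```text
11.2 [0.56640466 0.0291439  0.16804388] [1.79985804e+02 4.74700587e-03 7.63056487e+01] [-0.06054107  0.05936107 -0.98484241]
```

View pics/w7.png

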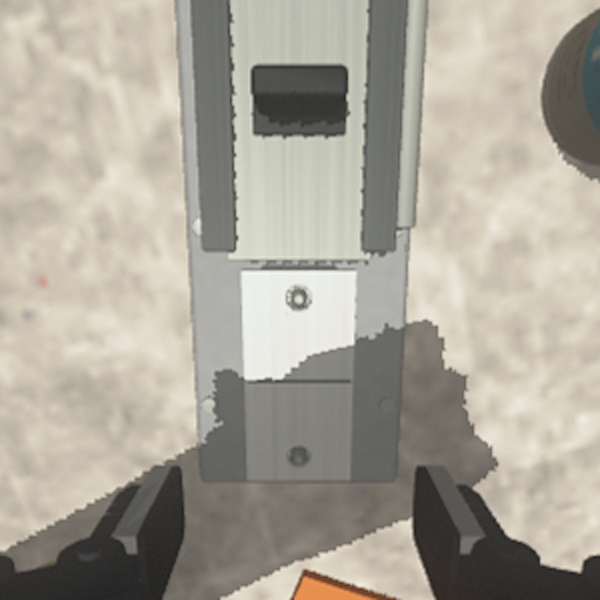

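The panel lies flat with both pins through its holes, at (298,298) and (298,456), and the shutter is home. The fin's top face spans (252..347, 66..93).

```bash
python3 - <<'E'
from h import *
from scipy.spatial.transform import Rotation as Q
c,s=np.load("c7.npy",allow_pickle=True);tp=s["tool_pos"];R=Q.from_euler("xyz",s["ee_rot"],degrees=True).as_matrix()
f=lambda u,v:(110+(u+.5)/2-.5,(v+.5)/2-.5)
L=lambda p:1000*(R.T@(p-tp))
for n,q,h in(("finBL",(253,66),.093),("finBR",(347,66),.093),("finFL",(253,93),.093),("finFR",(347,93),.093),("finbase",(300,135),.057),("pinN",(298,297),.051),("pinF",(298,456),.051),("shL",(230,260),.0555),("shR",(369,260),.0555),("lineL",(246,381),.048),("lineR",(352,381),.048)):
  w=px2w(c,f(*q),h);print(n,w,L(w)[:2])
E
```

```text
finBL [0.58111628 0.14829741 0.093     ] [119.25534503 -13.93386909]
finBR [0.61049412 0.14115472 0.093     ] [119.27068498  16.29980846]
finFL [0.57908592 0.14070913 0.093     ] [111.40211435 -14.1100463 ]
finFR [0.60882423 0.13347756 0.093     ] [111.41644129  16.49489622]
finbase [0.5922417 0.1293945 0.057    ] [103.5266388    1.34148098]
pinN [0.57636397 0.06746436 0.051     ] [39.59858805  0.57512132]
pinF [ 0.55871155 -0.00504118  0.051     ] [-35.0248683   0.5896384]
shL [0.55256101 0.08972836 0.0555    ] [ 55.59414061 -27.82089937]
shR [0.60895491 0.07599898 0.0555    ] [55.6058733  30.22018867]
lineL [0.54407174 0.03545891 0.048     ] [  0.85828939 -23.22282169]
lineR [0.59122633 0.02396781 0.048     ] [ 0.85733719 25.31170763]
```

{"op": "jog_arm", "data": {
  "rows": "0 0 0 0 0 -0.12 40;0 0 0 0 0 -0.12 40;0 0 0 0 0 -0.12 40;0 0 0 0 0 -0.12 40;0 0 0 0 0 -0.12 40;0 0 0 0 0 -0.12 40;0 0 0 0 0 -0.12 40;0 0 0 0 0 -0.12 40;0 0 0 0 0 -0.12 40;0 0 0 0 0 -0.12 40"
}}

```text
time: 12.08
tool_pos: [0.5656, 0.0291, 0.1664]
ee_rot: [-179.9, -0.1, 145.4]
ft_force: [-0.6, 0.1, -0.0]
grip_width: 0.0399
grip_force: 0.0
```

{"op": "jog_arm", "data": {
  "rows": "0 0 0 0 0 -0.12 40;0 0 0 0 0 -0.12 40;0 0 0 0 0 -0.12 40;0 0 0 0 0 -0.011 40;-1 28.9 0 0 0 0 40;0 28.9 0 0 0 0 40;0 28.9 0 0 0 0 40;0 28.9 0 0 0 0 40;0 0 0 0 0 0 40;0 0 0 0 0 0 40"
}}

```text
time: 12.92
tool_pos: [0.5939, 0.1439, 0.1669]
ee_rot: [180.0, -0.1, 166.4]
ft_force: [-0.0, -0.7, -0.4]
grip_width: 0.0398
grip_force: 0.0
```

{"op": "jog_arm", "data": {
  "rows": "-1.5 -2.4 15 0 0 0 40;0 0 20 0 0 0 40;0 0 20 0 0 0 40;0 0 15 0 0 0 40;0 0 10 0 0 0 40;0 0 5 0 0 0 40;0 0 3 0 0 0 40;0 0 0 0 0 0 40;0 0 0 0 0 0 40"
}}

```text
time: 13.67
tool_pos: [0.5962, 0.1386, 0.0808]
ee_rot: [180.0, 0.1, 166.3]
ft_force: [0.7, -0.8, -0.2]
grip_width: 0.0397
grip_force: 0.0
```

{"op": "jog_arm", "data": {
  "rows": "1.5 2 3 0 0 0 40;0 0 0 0 0 0 40;0 0 0 0 0 0 40;0 0 0 0 0 0 30;0 0 0 0 0 0 20"
}}

```text
time: 14.08
tool_pos: [0.5949, 0.141, 0.0773]
ee_rot: [180.0, 0.0, 166.3]
ft_force: [0.7, 0.6, -0.5]
grip_width: 0.0207
grip_force: 0.0
```

{"op": "jog_arm", "data": {
  "rows": "0 0 0 0 0 0 12;0 0 0 0 0 0 6;0 0 0 0 0 0 4;0 0 0 0 0 0 4;0 0 0 0 0 0 4;0 0 0 0 0 0 4"
}}

```text
time: 14.58
tool_pos: [0.5948, 0.1409, 0.0773]
ee_rot: [180.0, 0.0, 166.3]
ft_force: [-1.4, 0.2, 4.5]
grip_width: 0.0088
grip_force: 58.6
```

{"op": "jog_arm", "data": {
  "rows": "0 -3 0 0 0 0 4;0 -6 0 0 0 0 4;0 -6 0 0 0 0 4;0 -6 0 0 0 0 4;0 -4 0 0 0 0 4;0 0 0 0 0 0 4;0 0 0 0 0 0 4"
}}

```text
time: 15.17
tool_pos: [0.5892, 0.118, 0.0773]
ee_rot: [179.8, 0.1, 166.4]
ft_force: [3.1, 5.1, -1.2]
grip_width: 0.0091
grip_force: 58.9
```

{"op": "jog_arm", "data": {
  "rows": "0 -4 0 0 0 0 4;0 -6 0 0 0 0 4;0 -6 0 0 0 0 4;0 -6 0 0 0 0 4;0 -5 0 0 0 0 4;0 -3 0 0 0 0 4;0 0 0 0 0 0 4;0 0 0 0 0 0 4;0 0 0 0 0 0 4"
}}

```text
time: 15.92
tool_pos: [0.5824, 0.0901, 0.0773]
ee_rot: [179.8, 0.1, 166.4]
ft_force: [4.9, 7.5, -2.1]
grip_width: 0.009
grip_force: 59.0
```

{"op": "jog_arm", "data": {
  "rows": "0 -1.5 0 0 0 0 4;0 -1.2 0 0 0 0 4;0 0 0 0 0 0 4;0 0 0 0 0 0 4;0 0 0 0 0 0 4;0 0 0 0 0 0 4;0 0 0 0 0 0 4;0 0 0 0 0 0 4"
}}

```text
time: 16.58
tool_pos: [0.5818, 0.0876, 0.0774]
ee_rot: [179.7, 0.1, 166.4]
ft_force: [5.0, 8.7, -2.7]
grip_width: 0.0093
grip_force: 59.1
```

```bash
python3 - <<'E'
from h import *
s=robot.sense();print(s["time"],s["tool_pos"],s["ft_force"],s["grip_force"],abs(s["qvel"]).max());print(robot.hand_in())
E
```

```text
16.5833 [0.58180523 0.08764621 0.0773663 ] [ 4.98709493  8.68070139 -2.68007956] 59.084338545799255 0.11451489980064739
the job is handed in; nothing more can be done
None
```

I handed in the job at 16.6 s: the drilled panel is seated on both pins and released, and the gripper is holding the shutter at about 55 mm of travel, worked out from the tool's movement because I had used all 10 picture views.

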